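# Index the carving stand one hole towards the tool rest

### The arm

A 7-joint arm with a two-finger parallel gripper is mounted at the origin on the work surface. World frame = base frame: x ahead of the robot, y to its left, z up, the work surface at z = 0. Lengths are in m, angles in rad, forces in N, time in s.
With the tool pointing down it reaches from about 0.4 to 0.875 m from the base axis. Payload 19.3 kg.
Tool frame: the origin (TCP) lies midway between the tips of the shut fingers; the grasp point (between the pads) lies 19 mm behind it; z points along the fingers, y is the line along which they close (so a half turn about z gives the same grasp; the last joint's range is limited). The gripper opens to 85 mm and grips with 20 to 120 N. Pads are 22 mm wide; open, the fingers measure 114 mm over their backs; the gripper's body (76 mm by 85 mm) begins 54 mm behind the grasp point. The pads swing forward as they close: fully open they stand 13 mm farther back than shut.
Start: joints at [1.23, 0.521, -0.036, 1.599, 0.021, 1.021, -0.113], TCP at [0.167, -0.602, 0.231] pointing down, gripper open.
Joint ranges: [-2.91, 2.91], [-0.3, 2.13], [-1.5, 1.42], [0.17, 2.43], [-1.26, 4.41], [0.16, 1.93], [-2.52, 2.52]. Speed limits (rad/s): [1.89, 1.89, 2.39, 2.39, 3.01, 3.01, 3.01].

### API

Orientations are given as [roll, pitch, yaw] about the fixed x, y, z axes, in that order (R = Rz(yaw) Ry(pitch) Rx(roll)).
In Python, from workcell import * gives the robot as it stands. The module is installed in compiled form; this text tells all that it offers.
- The arm moves only by the tool play_rows, never from a script. Its argument "deltas" is a list of rows, each a list of 7 numbers: the shift along the tool's x, y, z in units of 500 mm (1.0 is 500 mm), then the turn, a rotation vector about the tool's x, y, z in units of 120 degrees (1.0 is 120 degrees), then the closure, from 0 (fully open) to 1 (shut). A call has 1 to 10 rows; each row is the pose to reach, as a shift and turn from the pose commanded when the call began, along the tool's axes at that moment; what a row does not reach only later rows make up. A row lasts 1/10 s, in which the tool goes at most 50 mm and 8.59 degrees, less where a joint would pass 70% of its speed; a pose out of reach is approached as far as the arm can. A call with a number of a shift or a turn outside -1 to 1 is refused whole. A call with a gripper value outside its range is refused whole. The fingers move at their own pace and stop on an object; "newtons" is the grip in N (left out, the last holds). Time passes only in rows, so rows that repeat a pose let the fingers close. It gives the time, the measured TCP pose, the force, the opening and the grip force at its end, in the units of the state.
- observe(): the state, without advancing time (a new reading comes with each control period).
- grab_frame(name): name is "scene" or "side" or "wrist"; returns the picture (400x640x3 uint8, red, green, blue); there is no depth.
- get_calibration(name): a dict with "fovy" (degrees; the focal length in pixels is half the picture's height over the tangent of half this angle, whatever the lens; pixels are square), "cx", "cy" (the principal point, pixels), "xyz" and "rotation" of the camera in the world. Camera axes: x right, y down, z forward; pixel columns grow to the right and rows downward; lengths in m; the calibration is good to about 2 mm. A picture is of the moment at which its call begins: read the wrist's pose just before it. get_calibration takes no time and is no camera call; for the wrist camera it gives the pose at the moment of the call.
- job_done(): hands the job in; it is judged then, once.
The state is a dict: "clock": time; "qpos": joint angles; "qd": joint speeds; "joint_efforts": joint torques, N m; "position": TCP position; "tool_rot": TCP orientation; "force": force on the tool from outside, world axes, zero at the start; "moment": the same for the moment, N m; "grip_width": finger opening in m; "finger_force": force on a finger pad.
Only numpy, scipy, OpenCV 4.12 (cv2) and the standard library are available. Lean on these libraries where they do the work, as an engineer would, in place of code of your own. Each camera call takes 0.05 s, during which the arm holds its last target. There are 200 camera calls.

### The job

The bowl on the indexing stand is ready for its next flute. Hook a fingertip under the pull ring of the index plunger and lift it until the pin is clear of its hole, swing the index arm one hole round the plate towards the side where the T-shaped tool rest stands (not past that hole), and let the spring send the pin fully home there. Only hook the ring, do not pinch or wrench it, leave the loose tools and wares around it where they are, and finish with the hand away from everything.

Things in the scene. Friction and masses are not known exactly. Their poses are not given: they have to be found in the camera images.
- index_stand: Fixed indexing stand: round grey base under a 300 mm aluminium dividing plate, top 32 mm above the table, with a full circle of 24 dark holes 15 degrees (0.262 rad) apart at 130 mm radius. Origin on the table at the pivot axis, z up. At the start the index arm points along the stand's -x axis, which is turned at most 0.4 rad from the world's +x (away from the robot).
- pivot (a point): Point on the pivot axis at the bowl's rim, 110 mm above the table. The wooden bowl, 126 mm across, is clamped here on a plywood faceplate and turns with the arm; its half away from the arm is already fluted.
- bar_end (a point): Middle of the index arm's outer end, on its top face, 150 mm out from the pivot and 50 mm above the table. The arm is a level steel bar 36 mm wide and 10 mm thick under the faceplate, the only bar that reaches out over the plate.
- index_arm (a joint): Angle of the index arm in rad: 0 at the start, positive counter-clockwise seen from above (its end then moves to the stand's -y side); one hole is 0.262. Unlocked, it swings with light friction (about 1 N at the ring) and stays where it is left; the seated pin locks it to about 0.01 rad.
- plunger (a joint): Lift of the spring index pin in m, straight up: 0 home in a hole, clear of the plate above 0.010, end stop 0.024. It takes 5.5 N to lift at home, 9 N at 0.012. Pin 9 mm with a round end, holes 12 mm: let down within 3 mm (0.023 rad) of a hole's middle it finds its way in; between holes it rides on the plate at 0.010 and drops into the next hole it is pushed over.
- pull_ring: Upright steel ring on top of the pin, 130 mm out from the pivot: bar 6 mm thick, 50 mm inside. Origin at its centre, 108 mm above the table with the pin home; rises with the pin. x: the ring's own axis, level, towards the pivot; y level, z up. Under it the 28 mm plunger body reaches 74 mm above the table. Open from both sides; shut fingers tilted 45 degrees fit in from the outer side.
- tool_rest: Carver's tool rest, bolted down beside the dividing plate, on the stand's +y or -y side about 225 mm from the pivot: a grey foot 80 x 60 mm, a post and on top a level steel T bar 150 mm long, 125 mm high. Origin under the post on the table. The arm must be swung towards it.
- oil_bottle: Loose brown oil bottle, 52 mm across and 125 mm high, on the other side of the plate from the tool rest. Origin at its foot. Not to be disturbed.
- gouge: Loose gouge lying on the table near the plate, about 215 mm long and 27 mm high, wooden handle. Origin under its ferrule. Not to be disturbed.
- carving_knife: Loose carving knife lying on the table near the plate, about 160 mm long and 18 mm high. Origin under the root of the blade. Not to be disturbed.
- spare_bowl: Loose wooden bowl, 126 mm across, 46 mm high, to the robot's left. Origin under its foot. Not to be disturbed.
- tape_roll: Loose roll of tape lying flat, 90 mm across, 24 mm high, to the robot's left. Origin under its middle. Not to be disturbed.
- ladle: Loose wooden ladle, 230 mm long, lying to the robot's right. Origin under its middle. Not to be disturbed.
- ruler: Loose steel rule, 200 x 26 x 4 mm, lying to the robot's right. Origin under its middle. Not to be disturbed.
Mind the look-alikes: they are no part of the job. What is shaped like the tool_rest but purple is not meant.

How it is judged:
On the way, in this order (a step that is already met when the one before it is completed fails the run):
1. the pin is lifted clear of its hole with the ring hooked on the fingers (value of joint plunger above 0.0105 m and contact force between the fingers and pull_ring above 1 N), for 0.1 s.
2. the arm is at the next hole towards the tool rest and the pin is home in it (((y of tool_rest in the frame of index_stand above 0 m and value of joint index_arm between -0.2918 and -0.2318 rad) or (y of tool_rest in the frame of index_stand below 0 m and value of joint index_arm between 0.2318 and 0.2918 rad)) and value of joint plunger below 0.002 m), for 0.2 s.
At the end, for the whole second after the job is handed in: The index arm stands at rest one hole (0.262 rad, within 0.03) from where it started, towards the tool rest, and the pin is home in that hole (lift under 2 mm) (all of step 2 and velocity of joint index_arm between -0.05 and 0.05 rad/s); the robot touches nothing.
It fails at once if the arm is swung the wrong way or past the next hole (half a hole or more) ((y of tool_rest in the frame of index_stand above 0 m and (value of joint index_arm above 0.13 rad or value of joint index_arm below -0.4 rad)) or (y of tool_rest in the frame of index_stand below 0 m and (value of joint index_arm above 0.4 rad or value of joint index_arm below -0.13 rad))).
It fails at once if the pull ring is pinched or wrenched (more than 35 N from the fingers) (contact force between the fingers and pull_ring above 35 N).
It fails at once if a loose bystander is moved or lifted (more than 20 mm) (distance of any of oil_bottle, gouge, carving_knife, spare_bowl, tape_roll, ladle, ruler from where it was at the start of the episode above 0.02 m).
It also fails if it takes over 48 s, if anything falls off the work surface, if the arm or the gripper's body presses on something with over 40 N, if the wrist force passes 120 N, or if a joint passes its speed limit or range.

## Working session

There is one attempt and no reset: what is moved stays moved. The work goes in short steps, Python scripts to look and compute and a tool call to move; the robot and the scene stay as the last step left them, time stands still between calls to the robot, and variables do not carry over. Pictures are saved under pics/ and viewed, at most 10 in all, crops included, and the job is handed in when it is done.

Besides the shell and the picture viewer there is one more tool, called after "Emit:" as name([rows], argument=value, ...), one row to a line, values as JSON. play_rows: Moves the arm, as the interface text tells. Its arguments: {"type":"object","properties":{"deltas":{"type":"array"},"newtons":{"type":"number"}},"required":["deltas"]}

```bash
mkdir -p pics; python3 - <<'E'
from workcell import *
import cv2, numpy as np
for n in ("scene","side"):
    im=grab_frame(n); cv2.imwrite(f"pics/{n}0.png",im[:,:,::-1])
    print(n,get_calibration(n))
print(observe())
E
```

```text
scene {'fovy': 53.712343261955425, 'cx': 322.9773111935496, 'cy': 200.4987132303584, 'xyz': array([1.06463839, 0.52233437, 1.18505484]), 'rotation': array([-2.5302256 ,  0.01447871,  2.31342046])}
side {'fovy': 42.39255217325761, 'cx': 319.64131999575613, 'cy': 190.75557920181257, 'xyz': array([ 0.8663811 , -1.34810238,  1.05817455]), 'rotation': array([-2.17583263,  0.01021392,  0.24260616])}
{'clock': 0.1, 'qpos': array([ 1.22975373,  0.52198412, -0.03628864,  1.59990651,  0.02119239,
        1.02107315, -0.11277799]), 'qd': array([-0.00037576, -0.00347109,  0.00106557, -0.00107139,  0.00100487,
        0.00058963, -0.00081402]), 'joint_efforts': array([ 4.31076041e-03, -9.28482985e+01,  1.98461361e+00, -3.70534015e+01,
        1.82960252e-02,  5.24068106e-03, -5.51078278e-05]), 'position': array([ 0.16709163, -0.60196658,  0.23078113]), 'tool_rot': array([-3.14060932e+00,  7.94018198e-05,  2.70815250e-01]), 'force': array([-0.08006283, -0.50607486,  0.01660564]), 'moment': array([-0.02616925, -0.02236426,  0.00463846]), 'finger_force': 0.0, 'grip_width': 0.08478971132499989}
```

View pics/scene0.png

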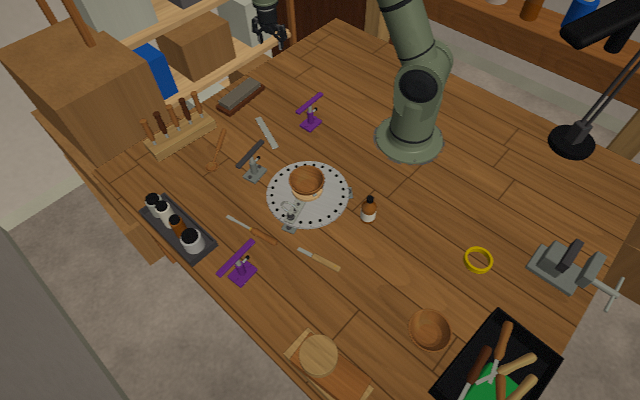

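View pics/side0.png

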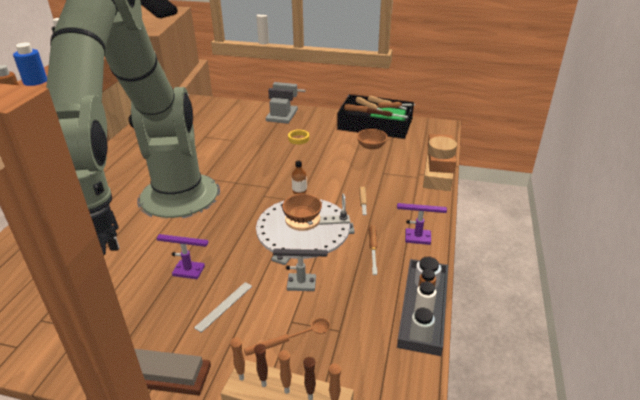

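The scene view shows three T-shaped rests: grey at (252,165), purple at (310,110) and purple at (240,265). Grey is the one meant, because it stands beside the plate and isn't purple. The side view shows it at (300,268). The ring is near (288,210) in scene and (345,205) in side. I'll confirm this in an enlarged crop.

```bash
cat > h.py <<'E'
import numpy as np, cv2
from scipy.spatial.transform import Rotation as R
from workcell import *
def cam(n):
    c=get_calibration(n); f=200/np.tan(np.radians(c["fovy"])/2)
    r=np.array(c["rotation"]); M=R.from_euler("xyz",r).as_matrix() if r.shape==(3,) else r
    return f,c["cx"],c["cy"],np.array(c["xyz"]),M
def ray(n,u,v,c=None):
    f,cx,cy,p,M=c or cam(n); d=M@np.array([(u-cx)/f,(v-cy)/f,1]); return p,d/np.linalg.norm(d)
def onz(n,u,v,z,c=None):
    p,d=ray(n,u,v,c); return p+d*(z-p[2])/d[2]
def proj(n,P,c=None):
    f,cx,cy,p,M=c or cam(n); q=M.T@(np.array(P)-p); return np.array([cx+f*q[0]/q[2],cy+f*q[1]/q[2]])
def tri(rs):
    A=sum(np.eye(3)-np.outer(d,d) for p,d in rs); b=sum((np.eye(3)-np.outer(d,d))@p for p,d in rs)
    return np.linalg.solve(A,b)
E
python3 - <<'E'
from h import *
a=cv2.imread("pics/scene0.png")[130:240,230:380]; b=cv2.imread("pics/side0.png")[170:300,250:370]
a=cv2.resize(a,None,fx=3,fy=3,interpolation=3); b=cv2.resize(b,None,fx=2.9,fy=2.9,interpolation=3)
o=np.zeros((400,800,3),np.uint8); o[:a.shape[0],:450]=a; o[:b.shape[0],452:452+b.shape[1]]=b
cv2.imwrite("pics/crop.png",o)
# dark holes on the plate -> z=0.032 plane -> circle
for n,(x0,y0,x1,y1) in dict(scene=(258,155,358,232),side=(250,195,360,258)).items():
    g=cv2.cvtColor(cv2.imread(f"pics/{n}0.png"),6)
    s=cv2.resize(g[y0:y1,x0:x1],None,fx=4,fy=4,interpolation=2)
    bh=cv2.morphologyEx(s,cv2.MORPH_BLACKHAT,np.ones((25,25)))
    _,m=cv2.threshold(bh,50,255,0); k,_,st,ce=cv2.connectedComponentsWithStats(m)
    P=np.array([onz(n,(c[0]+.5)/4+x0-.5,(c[1]+.5)/4+y0-.5,.032)[:2] for c,t in zip(ce[1:],st[1:]) if 15<t[4]<260])
    best=None; rng=np.random.default_rng(0)
    for _ in range(3000):   # fixed radius circle, RANSAC
        i=rng.choice(len(P),3,replace=False); A=np.c_[2*P[i],np.ones(3)]
        try: x=np.linalg.solve(A,(P[i]**2).sum(1))
        except Exception: continue
        inl=abs(np.linalg.norm(P-x[:2],axis=1)-.130)<.004
        if best is None or inl.sum()>best.sum(): best=inl
    Q=P[best]; x=np.linalg.lstsq(np.c_[2*Q,np.ones(len(Q))],(Q**2).sum(1),rcond=None)[0]
    th=np.degrees(np.arctan2(*(Q-x[:2]).T[::-1])); ph=np.degrees(np.angle(np.exp(1j*np.radians(th)*24).mean()))/24
    print(n,len(P),len(Q),x[:2],np.sqrt(x[2]+x[:2]@x[:2]),"hole phase deg mod15",ph, abs(np.exp(1j*np.radians(th)*24).mean()))
E
```

```text
scene 30 23 [ 0.48998513 -0.10585062] 0.13011936980394087 hole phase deg mod15 3.113363227309623 0.9971166538008909
side 26 17 [ 0.49168702 -0.10401304] 0.12984429567341987 hole phase deg mod15 3.192696611089236 0.880916140168628
```

View pics/crop.png

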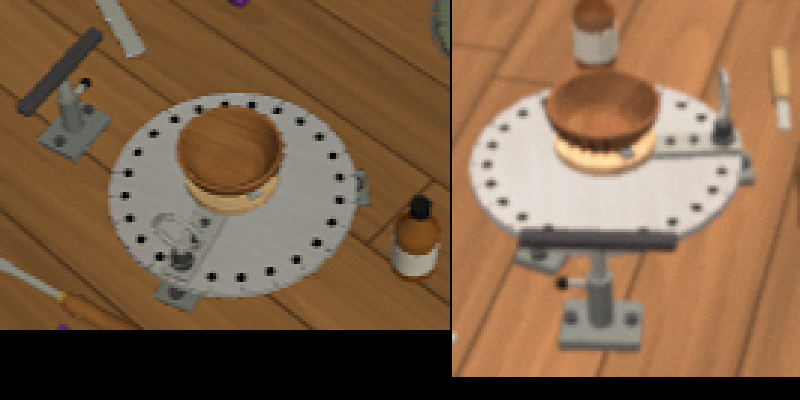

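The enlarged crop confirms the grey T rest at (252,165), beside the plate. The arm, plunger and ring point away from the robot at about scene (290,216) for the plunger body. The bottle is on the opposite side. Next I'll work out the arm angle, the ring position and the move.

```bash
python3 - <<'E'
from h import *
C=np.array([.4905,-.105])
for nm,n,u,v,z in [("body top","scene",180/3+230,256/3+130,.074),("ring c","scene",230+175/3,130+231/3,.108),("body","side",250+(723-452)/2.9,170+130/2.9,.065),("ring side","side",250+(723-452)/2.9,170+95/2.9,.108),
  ("rest foot","scene",254,175,0),("rest foot side","side",301,283,0),("purple far foot","scene",242,275,0),("purple far side","side",418,237,0),("purple top L","scene",220,273,.12),("purple top R","scene",254,242,.12),("purple nearfoot","scene",311,126,0),("bottle","scene",369,218,0),("restbarL","scene",237,165,.125),("restbarR","scene",262,142,.125)]:
    p=onz(n,u,v,z); d=p[:2]-C; print(nm,p.round(3),"r",np.linalg.norm(d).round(3),"ang",np.degrees(np.arctan2(d[1],d[0])).round(1))
for a in (3.15,18.15,-11.85):
    t=np.radians(a); P=[*(C+.13*np.array([np.cos(t),np.sin(t)])),.108]; print(a,np.round(P,4),proj("scene",P),proj("side",P))
E
```

```text
body top [ 0.62  -0.057  0.074] r 0.138 ang 20.1
ring c [ 0.615 -0.067  0.108] r 0.13 ang 17.0
body [ 0.617 -0.07   0.065] r 0.132 ang 15.6
ring side [ 0.615 -0.064  0.108] r 0.131 ang 18.2
rest foot [ 0.554 -0.331  0.   ] r 0.234 ang -74.4
rest foot side [ 0.548 -0.329  0.   ] r 0.231 ang -75.6
purple far foot [ 0.858 -0.048  0.   ] r 0.372 ang 8.8
purple far side [ 0.856 -0.046  0.   ] r 0.37 ang 9.2
purple top L [ 0.918 -0.043  0.12 ] r 0.432 ang 8.3
purple top R [ 0.782 -0.046  0.12 ] r 0.297 ang 11.4
purple nearfoot [ 0.215 -0.35   0.   ] r 0.369 ang -138.4
bottle [0.411 0.121 0.   ] r 0.239 ang 109.4
restbarL [ 0.617 -0.319  0.125] r 0.249 ang -59.3
restbarR [ 0.484 -0.335  0.125] r 0.23 ang -91.6
3.15 [ 0.6203 -0.0979  0.108 ] [280.59731578 202.90124183] [342.77494693 209.28510822]
18.15 [ 0.614  -0.0645  0.108 ] [288.99235476 207.30396972] [342.99038505 202.80502341]
-11.85 [ 0.6177 -0.1317  0.108 ] [274.15839721 196.89224901] [339.65461487 215.68747106]
```

The ring is at about (0.614, -0.0645, 0.108) and the arm points at 18.15° world. The goal hole is at 3.15°, which is clockwise towards the grey rest. First I'll raise the hand with the fingers shut and swing it across.

Emit:
play_rows([
  [0.05,-0.03,-0.15,0,0,0,1],
  [0.63,-0.41,-0.34,0,0,0,1],
  [0.63,-0.41,-0.34,0,0,0,1],
  [0.63,-0.41,-0.34,0,0,0,1],
  [0.63,-0.41,-0.34,0,0,0,1],
  [0.63,-0.41,-0.34,0,0,0,1],
  [0.63,-0.41,-0.34,0,0,0,1],
  [0.63,-0.41,-0.34,0,0,0,1],
  [0.63,-0.41,-0.34,0,0,0,1],
  [0.63,-0.41,-0.34,0,0,0,1],
], newtons=20)

```text
clock: 1.1
position: [0.4186, -0.3173, 0.4024]
tool_rot: [3.141, -0.002, 0.276]
force: [0.2, 0.6, -0.5]
grip_width: 0.0004
finger_force: 0.0
```

```bash
cat >> h.py <<'E'
C0=np.array([.4905,-.105])
def pose(a,r,z,tilt=45,back=0.):
    """finger pose through point (r,z) at azimuth a deg; tilt from vertical; TCP 'back' m behind the point"""
    a,t=np.radians(a),np.radians(tilt); rad=np.array([np.cos(a),np.sin(a),0]); tz=-np.sin(t)*rad-np.array([0,0,np.cos(t)])
    y=np.array([np.sin(a),-np.cos(a),0]); M=np.c_[np.cross(y,tz),y,tz]
    return np.r_[C0,0]+r*rad+[0,0,z]-back*tz,M
def delta(P,M):
    o=observe(); Rc=R.from_euler("xyz",o["tool_rot"]); 
    s=Rc.as_matrix().T@(P-o["position"])/.5; w=(Rc.inv()*R.from_matrix(M)).as_rotvec()/np.radians(120)
    print("pos",o["position"].round(4),"t",round(o["clock"],2),"q",o["qpos"].round(2),"F",o["force"].round(1))
    print("delta",s.round(4),w.round(4))
E
python3 -c "
from h import *
delta(*pose(18.15,.13,.108,45,.1)); P,M=pose(18.15,.13,.108,45,.1); delta(P+[0,0,.15],M)"
```

```text
pos [ 0.4186 -0.3173  0.4024] t 1.1 q [ 0.7   0.22 -0.2   1.6   0.04  1.32 -0.8 ] F [ 0.2  0.6 -0.5]
delta [ 0.6544 -0.3856  0.4484] [-0.0074 -0.3759 -0.0183]
pos [ 0.4186 -0.3173  0.4024] t 1.1 q [ 0.7   0.22 -0.2   1.6   0.04  1.32 -0.8 ] F [ 0.2  0.6 -0.5]
delta [ 0.655  -0.3854  0.1484] [-0.0074 -0.3759 -0.0183]
```

Emit:
play_rows([
  [0.655,-0.385,0.15,0,0,0,1],
  [0.655,-0.385,0.15,0,0,0,1],
  [0.655,-0.385,0.15,0,0,0,1],
  [0.655,-0.385,0.15,-0.007,-0.376,-0.018,1],
  [0.655,-0.385,0.15,-0.007,-0.376,-0.018,1],
  [0.655,-0.385,0.15,-0.007,-0.376,-0.018,1],
  [0.655,-0.385,0.15,-0.007,-0.376,-0.018,1],
  [0.655,-0.385,0.15,-0.007,-0.376,-0.018,1],
  [0.655,-0.385,0.15,-0.007,-0.376,-0.018,1],
  [0.655,-0.385,0.15,-0.007,-0.376,-0.018,1],
])

```text
clock: 2.1
position: [0.6337, -0.1041, 0.3268]
tool_rot: [-3.127, 0.533, 0.261]
force: [-0.2, -0.8, -0.7]
grip_width: 0.0
finger_force: 0.0
```

```bash
python3 -c "
from h import *
delta(*pose(18.15,.13,.108,45,.1)); P,M=pose(18.15,.13,.108,45,.1); delta(P+[0,0,.15],M)"
```

```text
pos [ 0.6337 -0.1041  0.3268] t 2.1 q [-0.17  0.84  0.42  0.96 -0.1   1.88 -1.12] F [-0.2 -0.8 -0.7]
delta [ 0.2569 -0.0917  0.1936] [-0.023  -0.1207 -0.0201]
pos [ 0.6337 -0.1041  0.3268] t 2.1 q [-0.17  0.84  0.42  0.96 -0.1   1.88 -1.12] F [-0.2 -0.8 -0.7]
delta [ 0.1046 -0.0954 -0.0648] [-0.023  -0.1207 -0.0201]
```

Emit:
play_rows([
  [0.257,-0.092,0.194,-0.023,-0.121,-0.02,1],
  [0.257,-0.092,0.194,-0.023,-0.121,-0.02,1],
  [0.257,-0.092,0.194,-0.023,-0.121,-0.02,1],
  [0.257,-0.092,0.194,-0.023,-0.121,-0.02,1],
  [0.257,-0.092,0.194,-0.023,-0.121,-0.02,1],
  [0.257,-0.092,0.194,-0.023,-0.121,-0.02,1],
  [0.257,-0.092,0.194,-0.023,-0.121,-0.02,1],
  [0.257,-0.092,0.194,-0.023,-0.121,-0.02,1],
])

```text
clock: 2.9
position: [0.6793, -0.0382, 0.1945]
tool_rot: [3.09, 0.701, 0.312]
force: [0.8, -0.8, -1.2]
grip_width: -0.0003
finger_force: 0.0
```

```bash
python3 -c "
from h import *
delta(*pose(18.15,.13,.108,45,.1)); 
cv2.imwrite('pics/wr1.png',grab_frame('wrist')[:,:,::-1]); print(cam('wrist'),proj('wrist',[.614,-.0645,.108]))
for n in ('scene','side'): cv2.imwrite(f'pics/{n}1.png',grab_frame(n)[:,:,::-1])
"
```

```text
pos [ 0.6793 -0.0382  0.1945] t 2.9 q [-0.23  1.12  0.35  0.78 -0.04  1.93 -1.21] F [ 0.8 -0.8 -1.2]
delta [0.0212 0.0082 0.024 ] [ 0.0229 -0.0401 -0.0027]
(np.float64(330.72821845316776), 320.0475186677781, 198.37232751871096, array([0.82450915, 0.01943854, 0.24906825]), array([[ 0.3410318 , -0.49603156, -0.7985299 ],
       [-0.93951139, -0.15104894, -0.30741269],
       [ 0.0318693 ,  0.85506544, -0.51753979]])) [323.23839492 194.00503019]
```

View pics/wr1.png

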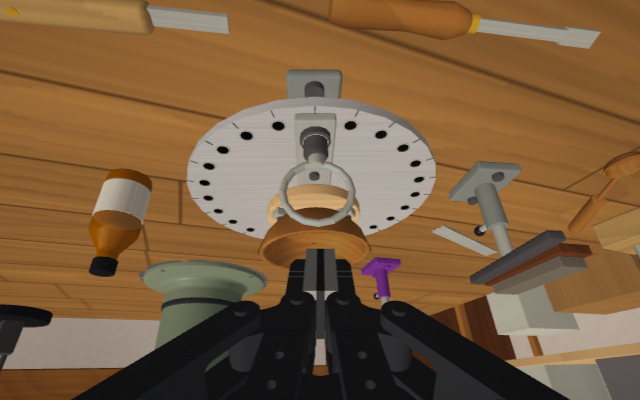

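The wrist picture shows the ring centred at about (317,192) with the fingertips at (320,250), seen upside down. The gouge and knife are far below. Joint 6 sits at its limit out here, so I'll move closer and measure again at rest.

```bash
python3 -c "
from h import *
delta(*pose(18.15,.13,.108,45,.06)); print(cam('wrist')[3],proj('wrist',[.614,-.0645,.108]))"
```

```text
pos [ 0.6795 -0.0367  0.1958] t 3.05 q [-0.23  1.12  0.35  0.78 -0.05  1.93 -1.2 ] F [-0.3  0.3  1. ]
delta [0.0146 0.0076 0.1065] [ 0.0205 -0.0421  0.0001]
[0.82479942 0.01789342 0.25221987] [321.56664393 191.54211128]
```

Emit:
play_rows([
  [0.015,0.004,0.05,0.02,-0.042,0,1],
  [0.015,0.004,0.106,0.02,-0.042,0,1],
  [0.015,0.004,0.106,0.02,-0.042,0,1],
  [0.015,0.004,0.106,0.02,-0.042,0,1],
  [0.015,0.004,0.106,0.02,-0.042,0,1],
  [0.015,0.004,0.106,0.02,-0.042,0,1],
])

```text
clock: 3.65
position: [0.6552, -0.0489, 0.1526]
tool_rot: [3.136, 0.782, 0.315]
force: [-0.3, 0.4, 0.4]
grip_width: -0.0
finger_force: 0.0
```

```bash
python3 -c "
from h import *
delta(*pose(18.15,.13,.108,45,.06)); o=observe(); print(o['tool_rot'])
c=cam('wrist');im=grab_frame('wrist')[:,:,::-1]; print(c[3],proj('wrist',[.614,-.0645,.108],c))
cv2.imwrite('pics/wr2.png',im)
T=R.from_euler('xyz',o['tool_rot']).as_matrix(); print('cam in tool',T.T@(c[3]-o['position']), (T.T@c[4]).round(3).tolist(), proj('wrist',o['position'],c), proj('wrist',o['position']+T[:,2]*.06,c))
"
```

```text
pos [ 0.6552 -0.0489  0.1526] t 3.65 q [-0.26  1.19  0.5   0.83 -0.16  1.92 -1.13] F [-0.3  0.4  0.4]
delta [0.0008 0.004  0.0052] [ 0.0021 -0.0017 -0.0006]
[3.13607048 0.78179777 0.315101  ]
[0.80635965 0.00152451 0.19578531] [322.79303565 216.7253084 ]
cam in tool [ 0.0826393  -0.00030645 -0.14296842] [[-0.0, -0.947, -0.32], [1.0, -0.0, 0.001], [-0.001, -0.32, 0.947]] [320.40751233 264.75869643] [320.23036468 218.45530468]
```

View pics/wr2.png

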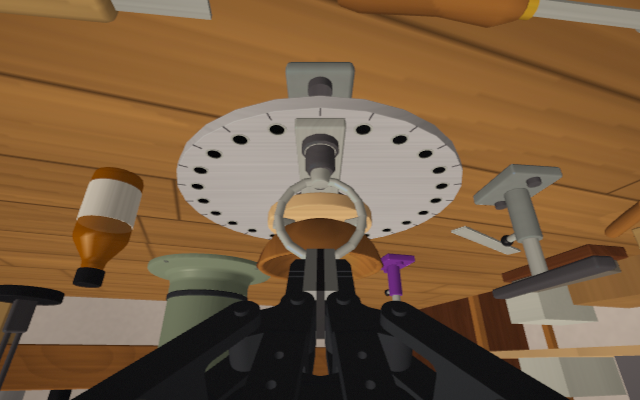

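The ring spans columns 273–368, so its centre is about (320.5,216). The tool axis projects to (320,218) at the ring's distance, so the fingers are lined up. I'll insert along the tool axis.

Emit:
play_rows([
  [0.001,0,0.03,0,0,0,1],
  [0.001,0,0.06,0,0,0,1],
  [0.001,0,0.08,0,0,0,1],
  [0.001,0,0.1,0,0,0,1],
  [0.001,0,0.115,0,0,0,1],
  [0.001,0,0.13,0,0,0,1],
  [0.001,0,0.13,0,0,0,1],
  [0.001,0,0.13,0,0,0,1],
])

```text
clock: 4.5
position: [0.6114, -0.0635, 0.1052]
tool_rot: [3.136, 0.784, 0.315]
force: [-0.1, 0.7, 1.0]
grip_width: 0.0002
finger_force: 0.0
```

```bash
python3 -c "
from h import *
delta(*pose(18.15,.13,.108,45,-.02)); print(observe()['tool_rot'])
for n in ('scene','side','wrist'):
    c=cam(n);im=grab_frame(n)[:,:,::-1]; u,v=proj(n,[.614,-.0645,.108],c).astype(int); 
    w=30 if n!='wrist' else 100; s=cv2.resize(im[v-w:v+w,u-w:u+w],(260,260),interpolation=3); globals()['S']=np.hstack([globals()['S'],s]) if 'S' in globals() else s
cv2.imwrite('pics/in1.png',S)
"
```

```text
pos [ 0.6114 -0.0635  0.1052] t 4.5 q [-0.29  1.16  0.49  1.05 -0.15  1.75 -1.12] F [-0.1  0.7  1. ]
delta [-0.001   0.0033  0.0329] [ 0.0019 -0.0006 -0.0007]
[3.13623258 0.78423457 0.31467863]
```

View pics/in1.png

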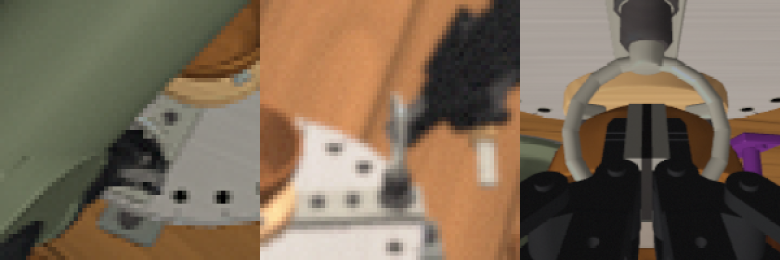

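The wrist crop shows the fingertips centred in the ring and entering it, and no contact force yet. I'll push 16 mm deeper and then start lifting.

Emit:
play_rows([
  [0,0,0.015,0,0,0,1],
  [0,0,0.03,0,0,0,1],
  [0,0,0.033,0,0,0,1],
  [0,0,0.033,0,0,0,1],
])

```text
clock: 5.05
position: [0.5998, -0.0674, 0.0931]
tool_rot: [3.136, 0.785, 0.314]
force: [0.2, 0.1, 0.1]
grip_width: 0.0003
finger_force: 0.0
```

Emit:
play_rows([
  [-0.003,0,-0.003,0,0,0,1],
  [-0.006,0,-0.006,0,0,0,1],
  [-0.006,0,-0.006,0,0,0,1],
])

```text
clock: 5.35
position: [0.6004, -0.0673, 0.098]
tool_rot: [3.136, 0.784, 0.315]
force: [-0.2, -0.1, -0.2]
grip_width: 0.0001
finger_force: 0.0
```

Emit:
play_rows([
  [-0.003,0,-0.003,0,0,0,1],
  [-0.006,0,-0.006,0,0,0,1],
  [-0.006,0,-0.006,0,0,0,1],
])

```text
clock: 5.65
position: [0.6003, -0.0672, 0.1017]
tool_rot: [3.136, 0.784, 0.315]
force: [1.0, 0.8, -4.8]
grip_width: -0.0
finger_force: 2.2
```

Emit:
play_rows([
  [-0.003,0,-0.003,0,0,0,1],
  [-0.006,0,-0.006,0,0,0,1],
  [-0.006,0,-0.006,0,0,0,1],
])

```text
clock: 5.95
position: [0.6002, -0.0672, 0.1061]
tool_rot: [3.136, 0.784, 0.315]
force: [0.9, -0.3, -7.0]
grip_width: 0.0001
finger_force: 2.9
```

The ring is hooked, and the −7 N vertical force matches the spring at about 5 mm of lift. I'll lift another 11 mm.

Emit:
play_rows([
  [-0.004,0,-0.004,0,0,0,1],
  [-0.008,0,-0.008,0,0,0,1],
  [-0.012,0,-0.012,0,0,0,1],
  [-0.015,0,-0.015,0,0,0,1],
  [-0.015,0,-0.015,0,0,0,1],
  [-0.015,0,-0.015,0,0,0,1],
])

```text
clock: 6.55
position: [0.6001, -0.0672, 0.1165]
tool_rot: [3.136, 0.785, 0.315]
force: [2.3, -0.2, -9.5]
grip_width: 0.0
finger_force: 4.3
```

```bash
python3 -c "
from h import *
o=observe(); p=o['position']; d=p[:2]-C0; r=np.hypot(*d); a=np.degrees(np.arctan2(d[1],d[0])); print('r,az',r,a,p,o['force'],o['tool_rot'])
M0=R.from_euler('xyz',o['tool_rot'])
for k in range(1,9):
    Q=R.from_euler('z',-15*k/8,degrees=True); P=np.r_[C0,0]+Q.apply(p-np.r_[C0,0]); s=M0.inv().apply(P-p)/.5; w=(M0.inv()*Q*M0).as_rotvec()/np.radians(120)
    print(k,s.round(4),w.round(4))
"
```

```text
r,az 0.11593673743338666 19.03153698405384 [ 0.60009955 -0.06719436  0.11652515] [ 2.26651802 -0.2024709  -9.4635113 ] [3.1364066  0.78452241 0.31474824]
1 [0.     0.0076 0.    ] [ 0.011  -0.0001  0.0111]
2 [-0.0002  0.0152  0.0002] [ 0.0221 -0.0001  0.0221]
3 [-0.0005  0.0227  0.0006] [ 0.0331 -0.0002  0.0332]
4 [-0.001   0.0303  0.0012] [ 0.0442 -0.0002  0.0442]
5 [-0.0017  0.0378  0.0019] [ 0.0552 -0.0003  0.0553]
6 [-0.0026  0.0453  0.0028] [ 0.0662 -0.0003  0.0663]
7 [-0.0036  0.0527  0.0039] [ 0.0773 -0.0004  0.0774]
8 [-0.0049  0.0601  0.0052] [ 0.0883 -0.0005  0.0885]
```

Lift is about 14–15 mm, so the pin is clear. Next I'll swing the arm −15° round the pivot towards the grey rest.

Emit:
play_rows([
  [0,0.0038,0,0.0055,0,0.0055,1],
  [0,0.0114,0,0.0165,0,0.0165,1],
  [-0.0003,0.019,0.0004,0.0276,0,0.0276,1],
  [-0.0007,0.0265,0.0009,0.0386,0,0.0387,1],
  [-0.0013,0.034,0.0015,0.0497,0,0.0497,1],
  [-0.0021,0.0415,0.0023,0.0607,0,0.0608,1],
  [-0.0031,0.049,0.0033,0.0717,0,0.0718,1],
  [-0.0043,0.0564,0.0045,0.0828,0,0.083,1],
  [-0.0049,0.0601,0.0052,0.0883,0,0.0885,1],
  [-0.0049,0.0601,0.0052,0.0883,0,0.0885,1],
])

```text
clock: 7.55
position: [0.606, -0.0978, 0.1166]
tool_rot: [3.135, 0.784, 0.05]
force: [2.3, -0.5, -10.0]
grip_width: -0.0001
finger_force: 4.3
```

```bash
python3 -c "
from h import *
o=observe(); p=o['position']; d=p[:2]-C0; r=np.hypot(*d); a=np.degrees(np.arctan2(d[1],d[0])); print('r,az',r,a,p,o['force'],o['tool_rot'])
S=[]
for n in ('side','wrist'):
    c=cam(n);im=grab_frame(n)[:,:,::-1]; cv2.imwrite(f'pics/{n}_sw.png',im); u,v=proj(n,[.6203,-.098,.1],c).astype(int); print(n,u,v, [proj(n,pose(b,.13,.032)[0],c).round(1).tolist() for b in (18.15,3.15,-11.85)])
    w=40 if n!='wrist' else 130; v=min(v,400-w) ; s=cv2.resize(im[max(v-w,0):v+w,u-w:u+w],(400,400),interpolation=3); S.append(s)
cv2.imwrite('pics/sw1.png',np.hstack(S))
"
```

```text
r,az 0.11574467157453641 3.5418038965756433 [ 0.6060236  -0.09784967  0.11658742] [  2.31701334  -0.50483557 -10.04390736] [3.13542103 0.78359036 0.05041932]
side 342 211 [[342.6, 221.9], [342.4, 228.6], [339.4, 235.1]]
wrist 323 222 [[263.7, 116.0], [322.1, 110.6], [380.3, 115.7]]
```

View pics/sw1.png

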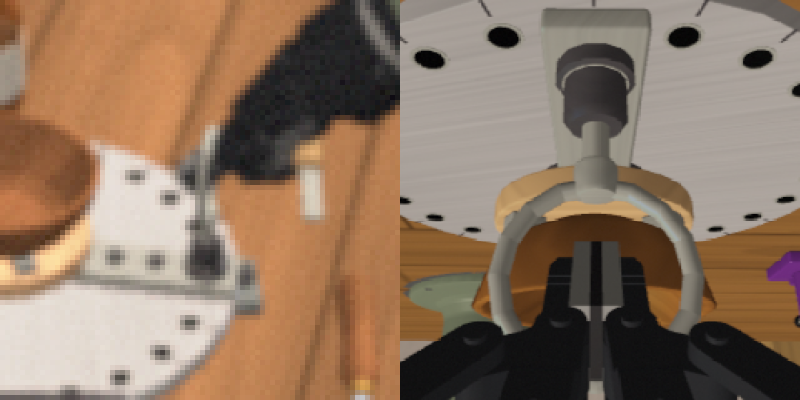

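The wrist crop shows the arm (centre column 596) midway between the neighbouring holes at columns 503 and 683, so it is over the goal hole. I'll lower slowly and watch the spring force.

Emit:
play_rows([
  [0.003,0,0.003,0,0,0,1],
  [0.006,0,0.006,0,0,0,1],
  [0.009,0,0.009,0,0,0,1],
  [0.012,0,0.012,0,0,0,1],
  [0.015,0,0.015,0,0,0,1],
  [0.015,0,0.015,0,0,0,1],
  [0.015,0,0.015,0,0,0,1],
])

```text
clock: 8.35
position: [0.6061, -0.0968, 0.1059]
tool_rot: [3.137, 0.784, 0.053]
force: [2.5, 1.7, -7.3]
grip_width: 0.0
finger_force: 3.2
```

The force is still 7.3 N at about 5 mm of lift, so the pin is following the fingers down into the hole. I'll lower it the rest of the way to the free middle of the ring.

Emit:
play_rows([
  [0.003,0,0.003,0,0,0,1],
  [0.006,0,0.006,0,0,0,1],
  [0.009,0,0.009,0,0,0,1],
  [0.012,0,0.012,0,0,0,1],
  [0.013,0,0.013,0,0,0,1],
  [0.013,0,0.013,0,0,0,1],
])

```text
clock: 8.95
position: [0.6061, -0.0971, 0.0968]
tool_rot: [3.136, 0.784, 0.053]
force: [0.3, 0.2, 0.2]
grip_width: -0.0004
finger_force: 0.0
```

Force is zero and the ring is free. I'll withdraw along the tool axis.

Emit:
play_rows([
  [0,0,-0.02,0,0,0,1],
  [0,0,-0.05,0,0,0,1],
  [0,0,-0.09,0,0,0,1],
  [0,0,-0.14,0,0,0,1],
  [0,0,-0.2,0,0,0,1],
  [0,0,-0.2,0,0,0,1],
  [0,0,-0.2,0,0,0,1],
])

```text
clock: 9.65
position: [0.681, -0.0731, 0.1806]
tool_rot: [-3.142, 0.649, 0.078]
force: [-0.7, 4.3, -4.4]
grip_width: 0.0001
finger_force: 0.0
```

```bash
python3 -c "
from h import *
o=observe(); print(o['position'],o['force'],o['clock'])
S=[]
for n,q in (('side',[.6203,-.098,.06]),('wrist',[.6203,-.098,.1])):
    c=cam(n);im=grab_frame(n)[:,:,::-1]; u,v=proj(n,q,c).astype(int); print(n,u,v,'ring pred home',proj(n,[.6203,-.098,.108],c),'12up',proj(n,[.6203,-.098,.118],c))
    w=40 if n=='side' else 100; s=cv2.resize(im[v-w:v+w,u-w:u+w],(400,400),interpolation=3); S.append(s)
cv2.imwrite('pics/end.png',np.hstack(S))
"
```

```text
[ 0.68104029 -0.07312914  0.1806045 ] [-0.7065281   4.33801557 -4.41033383] 9.65
side 342 221 ring pred home [342.7642679  209.31213598] 12up [342.81413216 206.69618443]
wrist 336 195 ring pred home [337.22743568 204.04448268] 12up [337.80665538 214.89657135]
```

View pics/end.png

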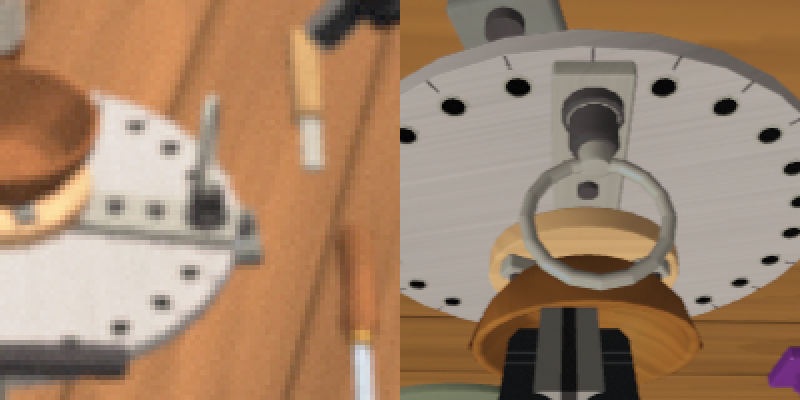

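The ring sits free at home height, about (335,206) against a predicted (337,204). The stem is short again, and the arm is midway between the neighbouring holes. I'll lift the hand well clear and let it settle.

Emit:
play_rows([
  [-0.03,0,-0.06,0,0.05,0,1],
  [-0.08,0,-0.15,0,0.1,0,1],
  [-0.1,0,-0.2,0,0.15,0,1],
  [-0.1,0,-0.2,0,0.15,0,1],
  [-0.1,0,-0.2,0,0.15,0,1],
  [-0.1,0,-0.2,0,0.15,0,1],
  [-0.1,0,-0.2,0,0.15,0,1],
  [-0.1,0,-0.2,0,0.15,0,1],
])

```text
clock: 10.55
position: [0.7009, -0.0816, 0.2939]
tool_rot: [3.113, 0.333, 0.051]
force: [0.0, 0.0, 0.8]
grip_width: 0.0001
finger_force: 0.0
```

```bash
python3 -c "
from h import *
o=observe(); print(o['position'],o['force'],np.abs(o['qd']).max(),o['qpos'].round(2))
print(job_done())"
```

```text
[ 0.70088306 -0.08155908  0.29390251] [0.0244474  0.0314422  0.77086929] 0.00599327667045006 [-0.19  0.89  0.51  0.92 -0.28  1.73 -1.3 ]
the job is handed in; nothing more can be done
None
```

The job is handed in with no verdict shown: the arm was swung one hole towards the grey tool rest, the last pictures show the pin home there, and the hand ended clear of everything at 10.6 s on the clock.

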